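# Open the inspection hatch beside the sink

## Task

Open the larger, oblong inspection hatch on the counter so that the stop valve under it can be reached: turn its two turn buttons a quarter turn aside so that they no longer hold the cover, then lift the cover out by its handle. Set the cover down, not dropped, flat and handle up inside the shallow steel tray and let go of it, with both buttons still turned aside.

Things in the scene. Friction and masses are not known exactly. Their poses are not given: they have to be found in the camera images.
- cover: White plastic plate, 140 (own x) x 100 (y) x 8 mm, 0.22 kg. Grey bridge handle over its middle: bar along own y, 80 long, 12 wide, 38 to 50 mm above the underside, open below. Origin: centre of underside, z up. Starts loose, 3 mm play all round, top flush in the oblong hatch's plastered frame (236 x 150 mm, turned alike, top 40 mm above counter). Not the small square hatch with a knob.
- turn_near (a joint): Angle (rad) of the metal turn button on the hatch frame at cover x = -86 mm, y = 0 (pivot, cover seated). Bar 48 x 12 mm, 2 to 22 mm above the frame's top, pivoted upright at its middle. 0: along the cover's x, lapping 8 mm over its edge; + is counter-clockwise from above. Free of the cover beyond 1.15 either way, stops at 1.7 either way. Starts within 0.35 of 0; friction 0.05 N m, no spring.
- turn_far (a joint): The like turn button at the cover's other short edge, away from the robot: pivot at cover x = +86 mm, y = 0 (cover seated). Same sizes, zero, sense, stops and friction as turn_near. At +1.57 or -1.57 a button lies parallel to the cover's short edge, clear of it.
- tray: Shallow open stainless steel tray, fixed on the counter: 230 (own x) x 190 (own y) mm outside, 18 mm high, walls and floor 4 mm thick. Origin: centre of its underside, z up; the inner floor lies 4 mm above it. The cover fits in flat at any yaw if roughly centred.
There are look-alikes about, which are no part of the job. Leave any red look-alike of the cover alone.

How it is judged:
By the outcome, as a careful person would: the job done as asked, in the order asked, and still so for the second after the job is handed in, with the robot touching nothing.
It also fails if it takes over 64 s, if anything falls off the work surface, if the arm or the gripper's body presses on something with over 40 N, if the wrist force passes 120 N, or if a joint passes its speed limit or range.

## Robot

A 6-joint arm with a two-finger parallel gripper is mounted at the origin on the work surface. World frame = base frame: x ahead of the robot, y to its left, z up, the work surface at z = 0. Lengths are in mm, angles in rad, forces in N, time in s.
With the tool pointing down it reaches from about 350 to 800 mm from the base axis. Payload 7.3 kg.
Tool frame: the origin (TCP) lies midway between the tips of the shut fingers; the grasp point (between the pads) lies 19 mm behind it; z points along the fingers, y is the direction in which the jaws open and shut (so a half turn about z gives the same grasp; the last joint's range is limited). The gripper opens to 85 mm and grips with 20 to 120 N. Pads are 22 mm wide; open, the fingers measure 114 mm over their backs; the gripper's body (76 mm by 85 mm) begins 54 mm behind the grasp point. The pads swing forward as they close: fully open they stand 13 mm farther back than shut.
Start: joints at [1.154, 0.342, 1.524, -0, 1.275, -0.146], TCP at [140.423, 505.891, 231.322] pointing down, gripper open.
Joint ranges: [-2.53, 2.53], [-0.77, 2.02], [0.04, 2.7], [-1, 4.14], [0.28, 2.66], [-3.11, 3.11]. Speed limits (rad/s): [2.57, 2.57, 3.14, 3.14, 3.14, 3.14].

## Interface

Orientations are given as a rotation vector (axis times angle).
In Python, from bench import env gives the robot as it stands. The module is installed in compiled form; this text tells all that it offers.
- The arm moves only by the tool drive_tool, never from a script. Its argument "rows" is one flat list of numbers, 5 for each row, row after row: the shift along the tool's x, y, z in mm, then the turn about the tool's z in rad, then the closure, from -1 (fully open) to 1 (shut). A call has 1 to 5 rows; each row is the pose to reach, as a shift and turn from the pose measured when the call began, along the tool's axes at that moment; what a row does not reach only later rows make up. A row lasts 1/10 s, in which the tool goes at most 50 mm and 8.59 degrees, less where a joint would pass 70% of its speed; a pose out of reach is approached as far as the arm can. A call with a gripper value outside its range is refused whole. The fingers move at their own pace and stop on an object; "newtons" is the grip in N (left out, the last holds). Time passes only in rows, so rows that repeat a pose let the fingers close. It gives the time, the measured TCP pose, the force and the opening at its end, in the units of the state.
- env.read_state(): the state, without advancing time (a new reading comes with each control period).
- env.snapshot(name): name is "scene" or "side" or "wrist"; returns the picture (420x560x3 uint8, red, green, blue); there is no depth.
- env.get_calibration(name): a dict with "fx", "fy", "cx", "cy" (pixels), "eye" and "rotation" of the camera in the world. Camera axes: x right, y up, looking along -z (the intrinsics and any distortion apply to the point x, -y, -z); pixel columns grow to the right and rows downward; lengths in mm; the calibration is good to about 2 mm. A picture is of the moment at which its call begins: read the wrist's pose just before it. get_calibration takes no time and is no camera call; for the wrist camera it gives the pose at the moment of the call.
- env.finish_job(): hands the job in, once; it reports no verdict.
The state is a dict: "time": time; "joint_positions": joint angles; "joint_vel": joint speeds; "joint_efforts": joint torques, N m; "eef_pos": TCP position; "tool_rot": TCP orientation; "ft_force": force on the tool from outside, world axes, zero at the start; "wrist_torque": the same for the moment, N m; "gripper_width": finger opening in mm.
Only numpy, scipy, OpenCV 4.12 (cv2) and the standard library are available. Lean on these libraries where they do the work, as an engineer would, in place of code of your own. Each camera call takes 0.05 s, during which the arm holds its last target.

## Working session

There is one attempt and no reset: what is moved stays moved. The work goes in short steps, Python scripts to look and compute and a tool call to move; the robot and the scene stay as the last step left them, time stands still between calls to the robot, and variables do not carry over. Pictures are saved under pics/ and viewed, and the job is handed in when it is done.

Besides the shell and the picture viewer there is one more tool, called by a JSON object that holds its "op" and its "data", one argument or row to a line. drive_tool: Moves the arm, as the interface text tells. Its arguments: {"type":"object","properties":{"rows":{"type":"array"},"newtons":{"type":"number"}},"required":["rows"]}

```bash
mkdir -p pics; ls
python3 - <<'E'
from bench import env
import cv2
print(env.read_state())
for n in ["scene","side","wrist"]:
    c=env.get_calibration(n); print(n,c)
    im=env.snapshot(n); cv2.imwrite(f"pics/{n}0.png",im[:,:,::-1])
E
```

```text
pics
{'time': 0.0, 'joint_positions': array([ 1.15399919e+00,  3.42679549e-01,  1.52500847e+00, -2.65365640e-05,
        1.27541795e+00, -1.45957885e-01]), 'joint_vel': array([ 0.00169814,  0.00111763, -0.00058749, -0.00027055,  0.00029315,
       -0.00033721]), 'joint_efforts': array([ 1.18209326e-03, -4.33682692e+01, -2.46017003e+01, -6.31779727e-06,
        7.61641015e-03, -4.90885498e-05]), 'eef_pos': array([140.25825798, 505.49828646, 230.65135898]), 'tool_rot': array([-4.24068587e-01, -3.11243924e+00,  2.29440611e-03]), 'ft_force': array([-0.21258054,  0.61333579, -0.76045384]), 'wrist_torque': array([ 0.02900216, -0.00351803, -0.029258  ]), 'gripper_width': 85.37620420962251}
scene {'fx': 439.3879953150341, 'fy': 439.3879953150341, 'cx': 273.2844329478942, 'cy': 204.84808456528086, 'eye': array([ 846.94072206, -642.77400005,  734.1917755 ]), 'rotation': array([0.8065157 , 0.22048723, 0.53243973])}
side {'fx': 495.8686249962527, 'fy': 495.8686249962527, 'cx': 276.3350032754344, 'cy': 209.51491371196144, 'eye': array([416.33365198, 715.45048602, 615.9193528 ]), 'rotation': array([ 0.08449939, -1.39667257, -2.74496528])}
wrist {'fx': 340.9796933343008, 'fy': 340.9796933343008, 'cx': 281.6409887653502, 'cy': 213.5882600685187, 'eye': array([ 72.11461122, 525.5662146 , 372.53051255]), 'rotation': array([-0.24181641, -0.18347477,  1.29180795])}
```

View pics/scene0.png

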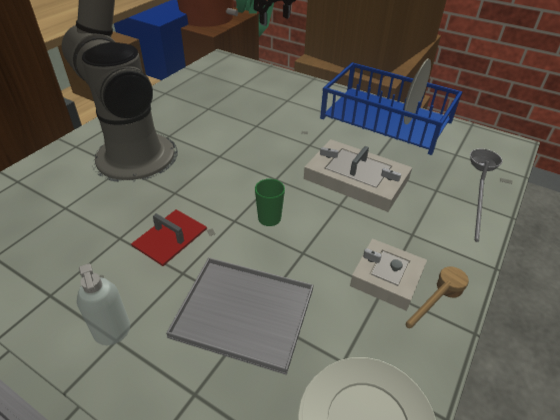

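View pics/side0.png

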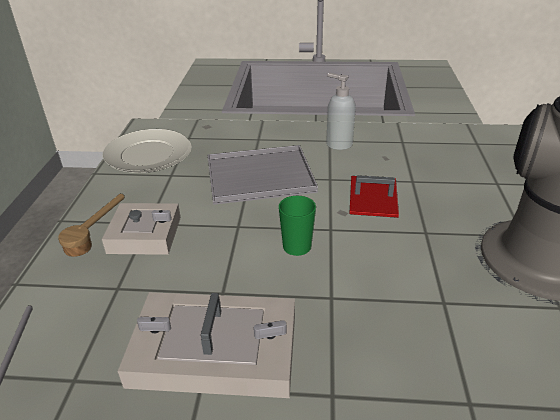

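View pics/wrist0.png

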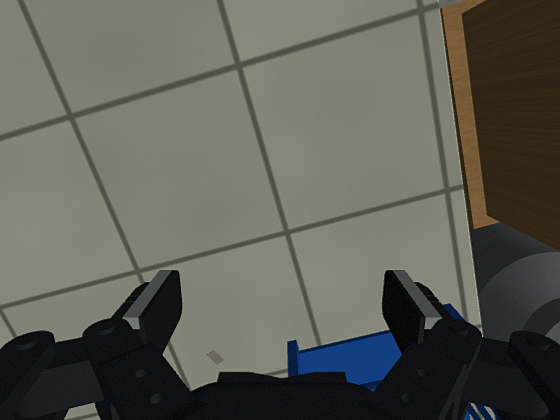

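Candidates in the scene picture:
- Oblong hatch with a bridge handle at about (358,172): my choice.
- Square hatch with a knob at (390,270): not it.
- Red look-alike at (170,236): leave alone.

The tray is at (243,310), and the side view shows the oblong hatch at (210,340). Next, close crops to check the choice.

Run:
```python
import cv2
a=cv2.imread("pics/scene0.png"); b=cv2.imread("pics/side0.png")
cv2.imwrite("pics/c1.png",cv2.resize(a[135:210,295:420],None,fx=6,fy=6,interpolation=cv2.INTER_CUBIC))
cv2.imwrite("pics/c2.png",cv2.resize(b[280:400,110:310],None,fx=4,fy=4,interpolation=cv2.INTER_CUBIC))
cv2.imwrite("pics/c3.png",cv2.resize(a[255:370,165:325],None,fx=5,fy=5,interpolation=cv2.INTER_CUBIC))
cv2.imwrite("pics/c4.png",cv2.resize(b[140:205,200:325],None,fx=6,fy=6,interpolation=cv2.INTER_CUBIC))
```

```text
(no output)
```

View pics/c1.png

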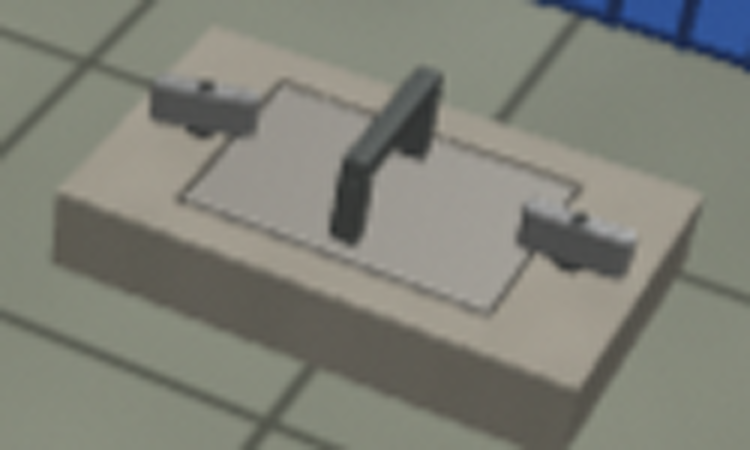

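View pics/c2.png

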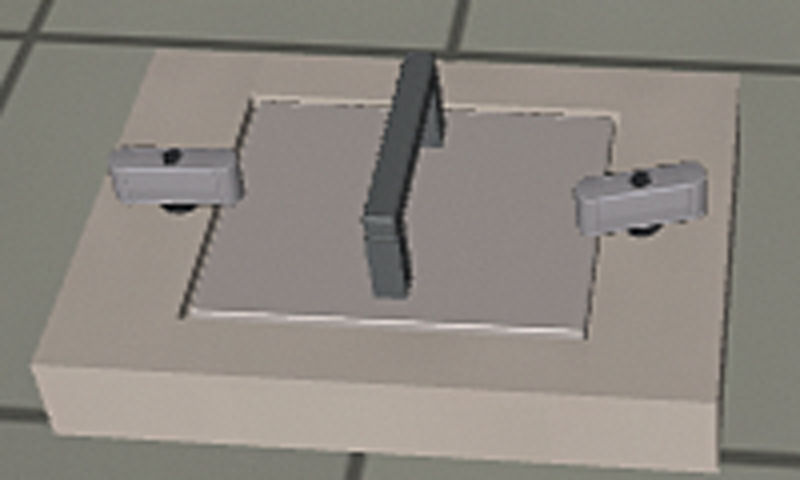

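View pics/c3.png

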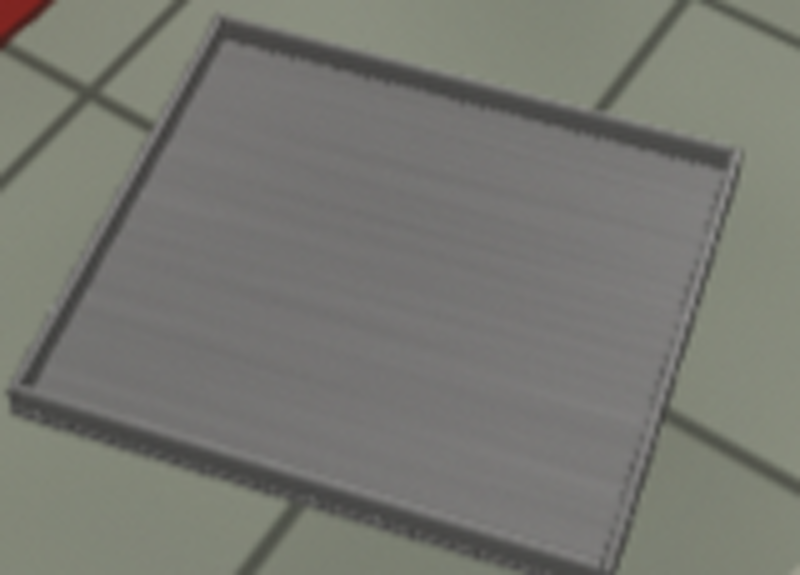

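View pics/c4.png

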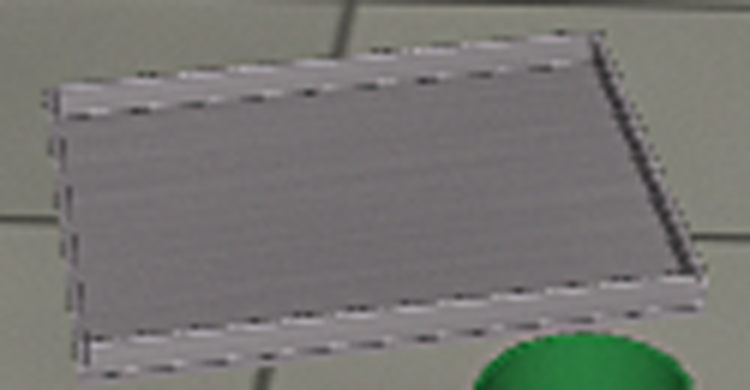

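Both crops confirm it: an oblong hatch with a bridge handle and two turn buttons lying near 0. Fitting the hatch and tray poses now.

```bash
cat > h.py <<'E'
import numpy as np, cv2
from scipy.spatial.transform import Rotation as R
from scipy.optimize import least_squares
from bench import env
def proj(c,P):
    P=np.atleast_2d(P); q=(P-c["eye"])@R.from_rotvec(c["rotation"]).as_matrix()
    return np.c_[c["cx"]+c["fx"]*q[:,0]/-q[:,2], c["cy"]+c["fy"]*(-q[:,1])/-q[:,2]]
def ray_z(c,px,z):
    px=np.atleast_2d(px).astype(float)
    d=np.c_[(px[:,0]-c["cx"])/c["fx"],-(px[:,1]-c["cy"])/c["fy"],-np.ones(len(px))]@R.from_rotvec(c["rotation"]).as_matrix().T
    return c["eye"]+d*((z-c["eye"][2])/d[:,2])[:,None]
E
python3 - <<'E'
from h import *
C={n:env.get_calibration(n) for n in("scene","side")}
def fit(hx,hy,z,sc,si,x0):
    M=np.array([[-hx,hy],[-hx,-hy],[hx,-hy],[hx,hy]])
    def res(p,full=False):
        c,s=np.cos(p[2]),np.sin(p[2]); W=np.c_[M@np.array([[c,s],[-s,c]])+p[:2],np.full(4,z)]
        return np.r_[proj(C["scene"],W)-sc,proj(C["side"],W)-si].ravel()
    r=least_squares(res,x0); print(r.x, np.round(r.fun.reshape(-1,2),1).tolist())
    for n,q in(("scene",sc),("side",si)):
        w=ray_z(C[n],q,z)[:,:2]; print(n,w.mean(0).round(1),np.round(np.linalg.norm(w-np.roll(w,-1,0),axis=1),1), [round(float(np.arctan2(*(w[b]-w[a])[::-1])),3) for a,b in((0,3),(1,2))])
    return r.x
s=lambda L,o,f:np.array(L)/f+np.array(o)
h=fit(118,75,40,s([(213,28),(55,192),(580,388),(702,198)],(295,135),6),s([(738,402*0+402),(738,73),(155,50),(35,365)],(110,280),4)*1.0 if 0 else s([(718,402),(738,73),(155,50),(35,365)],(110,280),4),[500,250,0])
fit(115,95,18,s([(218,17),(12,393),(610,572),(740,150)],(165,255),5),s([(703,278),(592,35),(57,88),(85,342)],(200,140),6),[400,-150,0])
# buttons, top z=62 ends; handle bar top
a=ray_z(C["side"],s([(112,150),(236,152),(580,185),(703,168),(172,155),(640,178)],(110,280),4),62)[:,:2]; print(a.round(0))
a=ray_z(C["scene"],s([(153,83),(258,103),(525,208),(635,240),(206,85),(580,217)],(295,135),6),62)[:,:2]; print(a.round(0))
print(ray_z(C["side"],s([(422,53),(382,215)],(110,280),4),82).round(0),ray_z(C["scene"],s([(430,70),(357,160)],(295,135),6),82).round(0))
c,si=np.cos(h[2]),np.sin(h[2])
for x,y in((-86,0),(86,0)): print(h[0]+c*x,h[1]+si*x)
E
```

```text
[5.61218213e+02 2.38857026e+02 3.78446999e-03] [[-0.6, -0.6], [-0.4, -0.1], [-0.6, 0.3], [-0.1, -0.8], [-0.1, -0.3], [-0.0, 0.0], [-0.0, -0.0], [-0.9, 0.0]]
scene [562.7 238.2] [148.2 235.8 145.  234.4] [-0.002, 0.012]
side [560.8 238.9] [150.5 235.9 149.8 235. ] [0.001, 0.005]
[ 5.46388143e+02 -2.58019856e+02  2.54853564e-01] [[-1.0, -1.4], [-2.2, -0.6], [-0.5, 0.5], [-0.1, -0.8], [0.2, -0.3], [0.3, -0.8], [-3.0, 0.1], [-2.1, 1.4]]
scene [ 548.8 -258.3] [187.1 226.2 186.9 227.1] [0.258, 0.259]
side [ 543.9 -258.2] [187.2 221.1 184.8 224.6] [0.232, 0.242]
[[671. 237.]
 [624. 235.]
 [496. 243.]
 [453. 232.]
 [648. 238.]
 [475. 238.]]
[[455. 229.]
 [501. 241.]
 [626. 234.]
 [672. 239.]
 [476. 240.]
 [647. 241.]]
[[560. 200.  82.]
 [560. 277.  82.]] [[562. 276.  82.]
 [562. 201.  82.]]
475.2188287629408 238.53156278410842
647.2175970540843 239.18249006846514
```

```bash
cat >> h.py <<'E'
def goal(x,y,z,jaw=None):
    s=env.read_state(); M=R.from_rotvec(s["tool_rot"]).as_matrix()
    d=M.T@(np.array([x,y,z])-s["eef_pos"]); j=np.arctan2(M[1,1],M[0,1])
    t=0 if jaw is None else -(jaw-j)
    t=(t+np.pi)%(2*np.pi)-np.pi
    print("t %.2f"%s["time"],"pos",s["eef_pos"].round(1),"jaw %.3f"%j,"w %.1f"%s["gripper_width"],"F",s["ft_force"].round(1),"q",s["joint_positions"].round(2))
    print("shift",d.round(1),"turn %.3f"%t)
E
python3 -c "
from h import *
goal(475,238.5,150,1.81)
c=env.get_calibration('scene');print(ray_z(c,[(270,222),(400,290)],0), ray_z(c,[(255,186)],90))"
```

```text
t 0.15 pos [140.3 505.6 230.8] jaw 1.300 w 85.4 F [-0.4 -0.  -0.1] q [ 1.15  0.34  1.52 -0.    1.28 -0.15]
shift [-394.  -167.7   80.9] turn -0.510
[[ 4.56656471e+02 -1.91076725e+01 -1.13686838e-13]
 [ 7.85600072e+02 -4.13121799e+01  0.00000000e+00]] [[414.08161741 -16.545869    90.        ]]
```

{"op": "drive_tool", "data": {
  "rows": [-40,-17,0,-0.1,-1,-80,-34,0,-0.2,-1,-120,-51,0,-0.3,-1,-160,-68,0,-0.4,-1,-200,-85,0,-0.5,-1]
}}

```text
time: 0.65
eef_pos: [311.3, 368.9, 230.7]
tool_rot: [0.366, -3.119, 0.002]
ft_force: [0.7, 0.8, -0.2]
gripper_width: 85.5
```

```bash
python3 -c "
from h import *
goal(475,238.5,150,1.81)"
```

```text
t 0.65 pos [311.3 368.9 230.7] jaw 1.804 w 85.5 F [ 0.7  0.8 -0.2] q [ 0.71  0.27  1.64 -0.    1.24 -1.09]
shift [-129.2 -164.6   80.8] turn -0.006
```

{"op": "drive_tool", "data": {
  "rows": [-30,-40,10,0,-1,-60,-80,20,0,-1,-90,-120,30,0,-1,-129,-164,40,0,-1,-129,-164,40,0,-1]
}}

```text
time: 1.15
eef_pos: [477.5, 236.0, 189.5]
tool_rot: [0.36, -3.119, 0.004]
ft_force: [-0.8, 0.5, 0.3]
gripper_width: 85.4
```

```bash
python3 -c "
from h import *
goal(475,238.5,150,1.81)
c=env.get_calibration('wrist');im=env.snapshot('wrist')[:,:,::-1].copy();cv2.imwrite('pics/w1.png',im)
print(proj(c,[[475,238.5,62],[647,239,62],[561,239,82]]).round(0))"
```

```text
t 1.15 pos [477.5 236.  189.5] jaw 1.800 w 85.4 F [-0.8  0.5  0.3] q [ 0.32  0.39  1.57 -0.    1.18 -1.48]
shift [ 1.8  3.1 39.5] turn -0.010
[[284. 202.]
 [243. 373.]
 [261. 307.]]
```

View pics/w1.png

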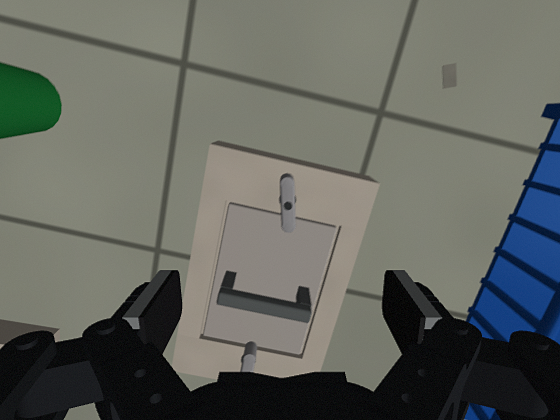

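Near button: its pivot sits at wrist pixel (288,205), predicted (284,202), with its ends at (287,178) and (289,228). The handle bar runs (220,298) to (309,314). I'll refine from this view.

```bash
python3 -c "
from h import *
c=env.get_calibration('wrist')
p=ray_z(c,[(288,206),(287,179),(289,227)],62);print(p.round(1),np.arctan2(*(p[2]-p[1])[1::-1]))
p=ray_z(c,[(220,297),(311,313)],82);print(p.round(1),p.mean(0))
p=ray_z(c,[(230,203),(339,228),(303,356),(201,337)],40);print(p.round(1),p.mean(0))
goal(475,238.5,48,1.81)
"
python3 - <<'E'
import cv2
a=cv2.imread('pics/w1.png')
cv2.imwrite('pics/c5.png',cv2.resize(a[130:390,160:390],None,fx=2.3,fy=2.3,interpolation=cv2.INTER_CUBIC))
E
```

```text
[[477.2 242.3  62. ]
 [455.7 236.3  62. ]
 [494.5 247.3  62. ]] 0.2758442875581133
[[559.8 204.5  82. ]
 [557.2 280.8  82. ]] [558.47592848 242.64196168  82.        ]
[[491.8 193.6  40. ]
 [492.2 293.5  40. ]
 [631.9 295.4  40. ]
 [633.4 191.3  40. ]] [562.31100652 243.43956221  40.        ]
t 1.20 pos [477.5 236.2 189.4] jaw 1.800 w 85.2 F [ 1.8 -1.  -0.6] q [ 0.32  0.39  1.57 -0.    1.18 -1.48]
shift [  1.7   3.2 141.4] turn -0.010
```

View pics/c5.png

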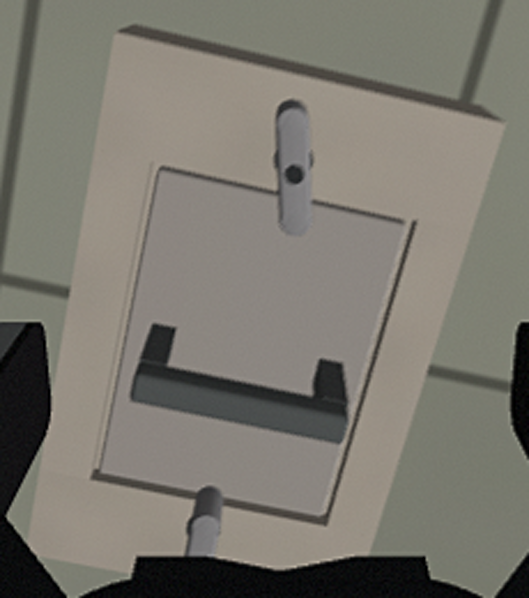

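```bash
python3 -c "
from h import *
goal(475.5,240,47,1.83)"
```

```text
t 1.20 pos [477.5 236.2 189.4] jaw 1.800 w 85.2 F [ 1.8 -1.  -0.6] q [ 0.32  0.39  1.57 -0.    1.18 -1.48]
shift [  0.8   4.5 142.4] turn -0.030
```

{"op": "drive_tool", "data": {
  "rows": [1,4.5,35,-0.03,-1,1,4.5,70,-0.03,-1,1,4.5,105,-0.03,-0.3,1,4.5,130,-0.03,-0.2,1,4.5,130,-0.03,-0.2],
  "newtons": 20
}}

```text
time: 1.7
eef_pos: [472.1, 240.1, 56.5]
tool_rot: [0.407, -3.106, 0.005]
ft_force: [0.4, 0.7, -0.8]
gripper_width: 51.2
```

```bash
python3 -c "
from h import *
goal(475.5,240,47,1.83)
im=env.snapshot('side')[:,:,::-1];cv2.imwrite('pics/s2.png',cv2.resize(im[200:400,110:360],None,fx=3,fy=3))"
```

```text
t 1.70 pos [472.1 240.1  56.5] jaw 1.831 w 51.2 F [ 0.4  0.7 -0.8] q [ 0.33  0.56  1.72 -0.    0.87 -1.5 ]
shift [-3.3 -0.9  9.4] turn 0.001
```

View pics/s2.png

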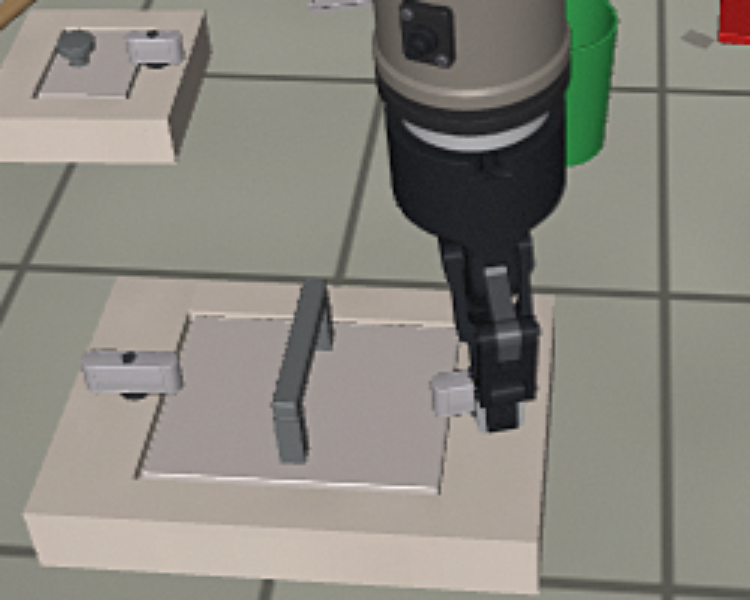

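The fingers straddle the near button cleanly, finger at (500,370) and bar end at (455,395) in the crop. Lower and close.

{"op": "drive_tool", "data": {
  "rows": [-3,-1,5,0,-0.2,-3,-1,9,0,0.2,-3,-1,9,0,0.6,-3,-1,9,0,1,-3,-1,9,0,1]
}}

```text
time: 2.25
eef_pos: [476.9, 241.0, 50.3]
tool_rot: [0.407, -3.111, 0.002]
ft_force: [-2.4, 4.1, 3.1]
gripper_width: 11.3
```

{"op": "drive_tool", "data": {
  "rows": [0,0,0,0,1,0,0,0,0,1]
}}

```text
time: 2.45
eef_pos: [476.9, 241.1, 50.3]
tool_rot: [0.407, -3.111, 0.002]
ft_force: [-0.9, 2.8, -1.0]
gripper_width: 10.9
```

```bash
python3 -c "
from h import *
goal(475.5,240,47,3.14)"
```

```text
t 2.45 pos [476.9 241.1  50.3] jaw 1.831 w 10.9 F [-0.9  2.8 -1. ] q [ 0.32  0.57  1.71 -0.    0.86 -1.51]
shift [ 1.6 -0.7  3.3] turn -1.309
```

{"op": "drive_tool", "data": {
  "rows": [0,0,0,-0.13,1,0,0,0,-0.26,1,0,0,0,-0.39,1,0,0,0,-0.52,1,0,0,0,-0.65,1]
}}

```text
time: 2.95
eef_pos: [476.7, 241.5, 50.3]
tool_rot: [1.386, -2.815, -0.001]
ft_force: [-1.1, 5.0, -0.4]
gripper_width: 11.1
```

{"op": "drive_tool", "data": {
  "rows": [0,0,0,-0.13,1,0,0,0,-0.26,1,0,0,0,-0.39,1,0,0,0,-0.52,1,0,0,0,-0.65,1]
}}

```text
time: 3.45
eef_pos: [476.2, 241.7, 50.3]
tool_rot: [2.217, -2.219, -0.005]
ft_force: [-2.0, 4.0, -0.2]
gripper_width: 11.4
```

```bash
python3 -c "
from h import *
goal(475.5,240,47,3.14)
im=env.snapshot('side')[:,:,::-1];cv2.imwrite('pics/s3.png',cv2.resize(im[200:400,110:360],None,fx=3,fy=3))"
```

```text
t 3.45 pos [476.2 241.7  50.3] jaw 3.141 w 11.4 F [-2.   4.  -0.2] q [ 0.33  0.57  1.71  0.    0.86 -2.82]
shift [1.7 0.7 3.3] turn 0.001
```

View pics/s3.png

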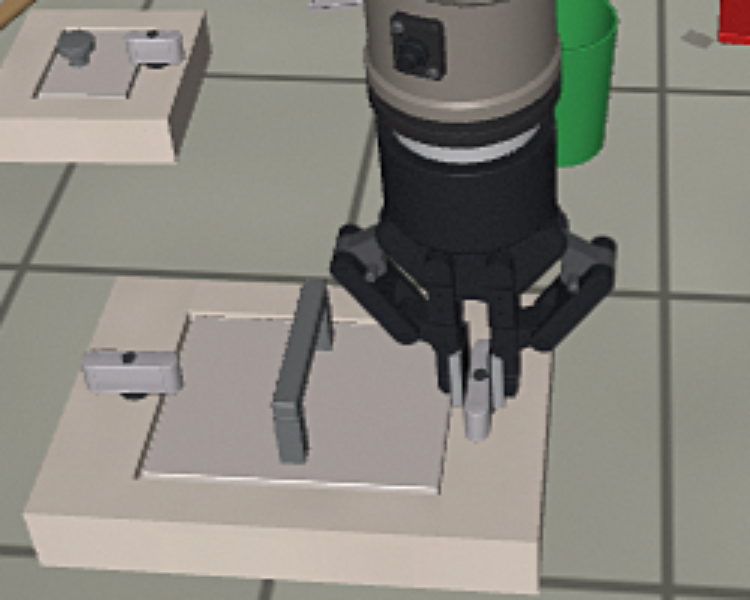

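The near button now lies across, parallel to the cover's short edge at (480,390). Release, lift and go to the far button.

{"op": "drive_tool", "data": {
  "rows": [0,0,0,0,0.6,0,0,0,0,0.2,0,0,0,0,0,0,0,-35,0,-0.2,0,0,-80,0,-0.2]
}}

```text
time: 4.0
eef_pos: [475.4, 241.0, 129.4]
tool_rot: [2.219, -2.211, -0.008]
ft_force: [0.9, 0.4, 0.4]
gripper_width: 50.9
```

```bash
python3 -c "
from h import *
goal(649,241,150,1.64)"
```

```text
t 4.00 pos [475.4 241.  129.4] jaw -3.138 w 50.9 F [0.9 0.4 0.4] q [ 0.33  0.47  1.64  0.    1.05 -2.82]
shift [   0.7 -173.4  -22.4] turn 1.505
```

{"op": "drive_tool", "data": {
  "rows": [0,-17,-20,0.14,-0.2,0,-35,-20,0.28,-0.2,0,-52,-20,0.42,-0.2,0,-70,-20,0.56,-0.2,0,-87,-20,0.7,-0.2]
}}

```text
time: 4.5
eef_pos: [563.4, 241.0, 148.6]
tool_rot: [1.315, -2.842, -0.002]
ft_force: [0.3, -0.1, 0.1]
gripper_width: 51.4
```

```bash
python3 -c "
from h import *
goal(649,241,150,1.64)"
```

```text
t 4.50 pos [563.4 241.  148.6] jaw 2.438 w 51.4 F [ 0.3 -0.1  0.1] q [ 0.28  0.58  1.38 -0.    1.2  -2.16]
shift [-55.3 -65.2  -2.3] turn 0.798
```

{"op": "drive_tool", "data": {
  "rows": [-11,-13,0,0.15,-0.2,-22,-26,0,0.3,-0.2,-33,-39,0,0.45,-0.2,-44,-52,0,0.6,-0.2,-55,-65,0,0.75,-0.2]
}}

```text
time: 5.0
eef_pos: [649.3, 240.5, 147.6]
tool_rot: [0.182, -3.126, 0.005]
ft_force: [-0.4, -0.9, 0.3]
gripper_width: 51.1
```

```bash
python3 -c "
from h import *
goal(649,240.5,150,1.64)
c=env.get_calibration('wrist')
im=env.snapshot('wrist')[:,:,::-1].copy();cv2.imwrite('pics/w4.png',im)
print(proj(c,[[647,239,62],[475,240,62]]))"
```

```text
t 5.00 pos [649.3 240.5 147.6] jaw 1.687 w 51.1 F [-0.4 -0.9  0.3] q [ 0.24  0.73  1.1  -0.    1.33 -1.44]
shift [ 0.3  0.  -2.4] turn 0.047
[[278.55368124 217.58890582]
 [315.47336843 -73.9495755 ]]
```

View pics/w4.png

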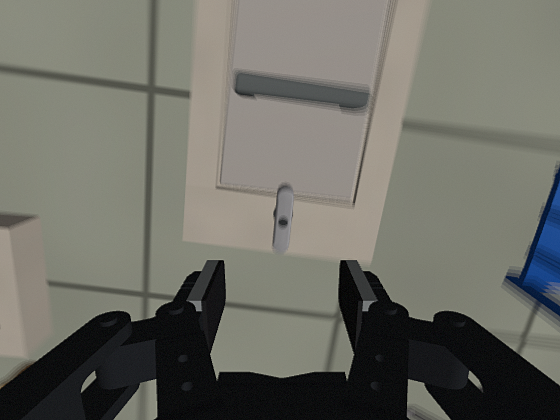

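Far button pivot is at pixel (283,222), predicted (279,218), with ends at (285,186) and (281,250). Measure it and descend.

```bash
python3 -c "
from h import *
c=env.get_calibration('wrist')
p=ray_z(c,[(283,222),(285,187),(281,249)],62);print(p.round(1),np.arctan2(*(p[2]-p[1])[1::-1]))
p=ray_z(c,[(236,80),(368,97)],82);print(p.round(1),p.mean(0))
goal(648,240.5,50,1.64)"
```

```text
[[652.1 242.   62. ]
 [627.2 240.6  62. ]
 [672.3 242.8  62. ]] 0.048408762448964957
[[564.7 205.3  82. ]
 [565.5 281.7  82. ]] [565.10481555 243.48932301  82.        ]
t 5.05 pos [651.4 240.  147.3] jaw 1.679 w 51.3 F [-1.8 -1.9 -0.2] q [ 0.24  0.73  1.1  -0.    1.33 -1.44]
shift [ 2.6  1.1 97.3] turn 0.039
```

{"op": "drive_tool", "data": {
  "rows": [2,1.5,30,0.05,-0.2,2,1.5,60,0.05,-0.2,2,1.5,85,0.05,-0.2,2,1.5,97,0.05,-0.2,2,1.5,97,0.05,-0.2]
}}

```text
time: 5.55
eef_pos: [647.3, 240.5, 48.4]
tool_rot: [0.092, -3.129, 0.007]
ft_force: [-0.0, -0.0, 0.5]
gripper_width: 51.3
```

{"op": "drive_tool", "data": {
  "rows": [0,0,0,0,0.4,0,0,0,0,1,0,0,0,0,1,0,0,0,0,1]
}}

```text
time: 5.95
eef_pos: [648.0, 241.0, 50.0]
tool_rot: [0.092, -3.131, 0.005]
ft_force: [-1.0, 1.5, 4.6]
gripper_width: 11.6
```

```bash
python3 -c "
from h import *
goal(649,241,50,0)"
```

```text
t 5.95 pos [648. 241.  50.] jaw 1.630 w 11.6 F [-1.   1.5  4.6] q [ 0.25  0.81  1.2  -0.    1.13 -1.38]
shift [-1.  -0.1  0. ] turn 1.630
```

{"op": "drive_tool", "data": {
  "rows": [0,0,0,0.13,1,0,0,0,0.26,1,0,0,0,0.39,1,0,0,0,0.52,1,0,0,0,0.65,1]
}}

```text
time: 6.45
eef_pos: [648.1, 241.2, 50.1]
tool_rot: [-0.921, -2.996, 0.009]
ft_force: [0.1, 0.8, -2.1]
gripper_width: 11.4
```

{"op": "drive_tool", "data": {
  "rows": [0,0,0,0.13,1,0,0,0,0.26,1,0,0,0,0.39,1,0,0,0,0.52,1,0,0,0,0.65,1]
}}

```text
time: 6.95
eef_pos: [648.1, 241.2, 50.1]
tool_rot: [-1.837, -2.542, 0.012]
ft_force: [0.4, 1.1, -2.2]
gripper_width: 11.4
```

{"op": "drive_tool", "data": {
  "rows": [0,0,0,0.14,1,0,0,0,0.28,1,0,0,0,0.28,1]
}}

```text
time: 7.25
eef_pos: [648.1, 241.2, 50.1]
tool_rot: [-2.176, -2.26, 0.013]
ft_force: [0.9, 0.5, -1.7]
gripper_width: 11.1
```

```bash
python3 -c "
from h import *
goal(649,241,50,0)
im=env.snapshot('side')[:,:,::-1];cv2.imwrite('pics/s5.png',cv2.resize(im[200:400,60:310],None,fx=3,fy=3))"
```

```text
t 7.25 pos [648.1 241.2  50.1] jaw 0.038 w 11.1 F [ 0.9  0.5 -1.7] q [ 0.25  0.81  1.2  -0.    1.13  0.21]
shift [-0.2  0.9  0.1] turn 0.038
```

View pics/s5.png

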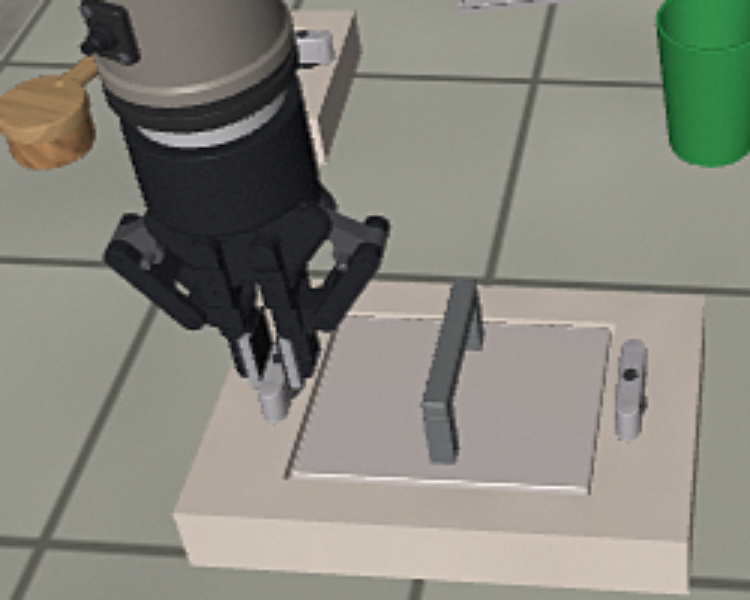

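Both buttons are aside: far at (272,390), still gripped, and near at (630,390), free. Release and move to the handle.

{"op": "drive_tool", "data": {
  "rows": [0,0,0,0,0.6,0,0,0,0,0.2,0,0,0,0,0,0,0,-35,0,-0.2,0,0,-80,0,-0.2]
}}

```text
time: 7.8
eef_pos: [647.2, 241.0, 128.3]
tool_rot: [-2.168, -2.264, 0.021]
ft_force: [0.9, 0.0, 0.6]
gripper_width: 51.1
```

```bash
python3 -c "
from h import *
goal(561.5,240.5,135,0)"
```

```text
t 7.80 pos [647.2 241.  128.3] jaw 0.043 w 51.1 F [0.9 0.  0.6] q [ 0.25  0.74  1.13 -0.    1.29  0.2 ]
shift [  3.2 -85.8  -5.5] turn 0.043
```

{"op": "drive_tool", "data": {
  "rows": [1,-25,-6,0.04,-0.2,2,-50,-6,0.04,-0.2,3,-75,-6,0.04,-0.2,3,-86,-6,0.04,-0.2,3,-86,-6,0.04,-0.2]
}}

```text
time: 8.3
eef_pos: [560.1, 240.5, 136.2]
tool_rot: [-2.211, -2.222, 0.021]
ft_force: [-0.3, 0.7, -0.8]
gripper_width: 50.9
```

```bash
python3 -c "
from h import *
goal(561.5,240.5,56,0)
c=env.get_calibration('wrist')
im=env.snapshot('wrist')[:,:,::-1].copy();cv2.imwrite('pics/w6.png',im)
cv2.imwrite('pics/sc6.png',env.snapshot('scene')[:,:,::-1][120:270,260:440].repeat(4,0).repeat(4,1))"
```

```text
t 8.30 pos [560.1 240.5 136.2] jaw 0.005 w 50.9 F [-0.3  0.7 -0.8] q [ 0.28  0.59  1.4  -0.    1.17  0.28]
shift [ 0.4  2.6 80.2] turn 0.005
```

View pics/w6.png

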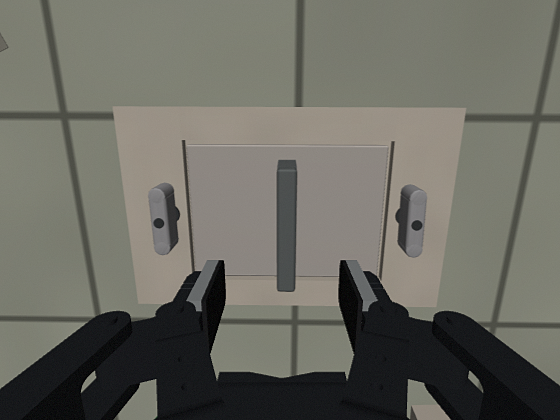

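View pics/sc6.png

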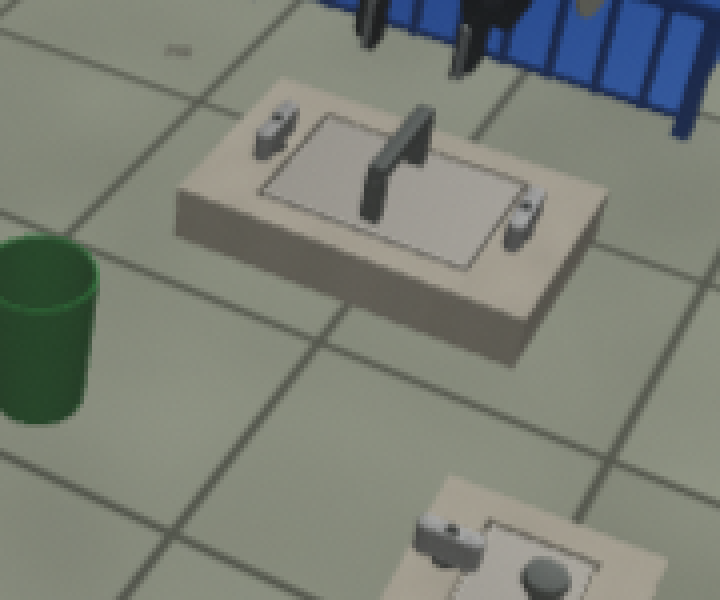

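Both buttons lie crosswise, clear of the cover. In the wrist view they are at (163,220) and (411,220), and the handle at (286,225) sits between the jaws. Descend and grip.

{"op": "drive_tool", "data": {
  "rows": [0,2,25,0,-0.2,0,2,50,0,-0.2,0,2,70,0,-0.2,0,2,78,0,-0.2,0,2,78,0,-0.2],
  "newtons": 40
}}

```text
time: 8.9
eef_pos: [562.9, 239.7, 56.7]
tool_rot: [-2.212, -2.22, 0.022]
ft_force: [0.1, 0.6, 0.1]
gripper_width: 51.4
```

{"op": "drive_tool", "data": {
  "rows": [0,0,0,0,0.4,0,0,0,0,1,0,0,0,0,1,0,0,0,0,1],
  "newtons": 40
}}

```text
time: 9.3
eef_pos: [563.5, 239.9, 57.8]
tool_rot: [-2.213, -2.221, 0.02]
ft_force: [-0.5, -0.4, 4.3]
gripper_width: 11.4
```

{"op": "drive_tool", "data": {
  "rows": [0,0,-3,0,1,0,0,-6,0,1,0,0,-10,0,1,0,0,-14,0,1,0,0,-18,0,1]
}}

```text
time: 9.8
eef_pos: [563.7, 240.0, 76.1]
tool_rot: [-2.213, -2.221, 0.02]
ft_force: [-0.0, 0.3, -2.2]
gripper_width: 11.3
```

```bash
python3 -c "
from h import *
goal(561,241,250,0)
im=env.snapshot('side')[:,:,::-1];cv2.imwrite('pics/s7.png',cv2.resize(im[200:400,60:310],None,fx=3,fy=3))"
```

```text
t 9.80 pos [563.7 240.   76.1] jaw 0.004 w 11.3 F [-0.   0.3 -2.2] q [ 0.28  0.66  1.45 -0.    1.05  0.27]
shift [   0.2   -5.  -173.8] turn 0.004
```

View pics/s7.png

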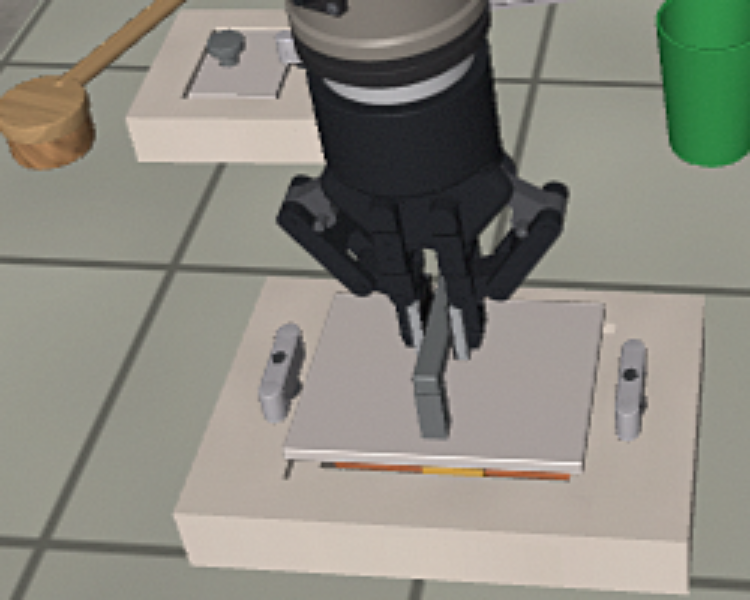

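The cover is coming up level and the buttons are staying put. Lift higher, then carry it over.

{"op": "drive_tool", "data": {
  "rows": [0,0,-25,0,1,0,0,-55,0,1,0,0,-90,0,1,0,0,-125,0,1,0,0,-150,0,1]
}}

```text
time: 10.35
eef_pos: [566.4, 240.9, 229.7]
tool_rot: [-2.215, -2.222, 0.014]
ft_force: [0.5, 0.2, -2.3]
gripper_width: 11.1
```

{"op": "drive_tool", "data": {
  "rows": [-20,0,0,0,1,-50,-2,0,0,1,-85,-4,0,0,1,-125,-6,0,0,1,-165,-8,0,0,1]
}}

```text
time: 10.85
eef_pos: [558.6, 74.7, 230.4]
tool_rot: [-2.214, -2.223, 0.014]
ft_force: [0.2, 0.4, -2.8]
gripper_width: 11.4
```

{"op": "drive_tool", "data": {
  "rows": [-40,0,0,-0.05,1,-80,-2,0,-0.1,1,-120,-4,0,-0.15,1,-150,-5,0,-0.2,1,-175,-6,0,-0.25,1]
}}

```text
time: 11.35
eef_pos: [553.0, -102.3, 231.2]
tool_rot: [-1.918, -2.482, 0.014]
ft_force: [0.4, -0.7, -3.0]
gripper_width: 11.4
```

```bash
python3 -c "
from h import *
goal(546.5,-258,150,0.25)"
```

```text
t 11.35 pos [ 553.  -102.3  231.2] jaw 0.255 w 11.4 F [ 0.4 -0.7 -3. ] q [-0.32  0.42  1.41 -0.01  1.32 -0.57]
shift [-148.9  -44.7   81.8] turn 0.005
```

{"op": "drive_tool", "data": {
  "rows": [-35,-10,10,0,1,-75,-22,20,0,1,-115,-34,35,0,1,-140,-42,50,0,1,-149,-45,60,0,1]
}}

```text
time: 11.85
eef_pos: [545.5, -260.8, 170.5]
tool_rot: [-1.921, -2.478, 0.015]
ft_force: [0.4, 0.1, -3.3]
gripper_width: 11.3
```

{"op": "drive_tool", "data": {
  "rows": [0,0,0,0,1]
}}

```text
time: 11.95
eef_pos: [544.5, -261.2, 168.8]
tool_rot: [-1.921, -2.474, 0.015]
ft_force: [0.6, 0.6, -2.9]
gripper_width: 11.4
```

```bash
python3 -c "
from h import *
goal(546.5,-258,50,0.25)
a=env.snapshot('side')[:,:,::-1];b=env.snapshot('scene')[:,:,::-1]
cv2.imwrite('pics/s8.png',cv2.resize(a[80:240,170:370],None,fx=3,fy=3))
cv2.imwrite('pics/sc8.png',cv2.resize(b[190:400,130:370],None,fx=2.5,fy=2.5))"
```

```text
t 11.95 pos [ 544.5 -261.2  168.8] jaw 0.250 w 11.4 F [ 0.6  0.6 -2.9] q [-0.57  0.54  1.38 -0.01  1.23 -0.82]
shift [  2.4   4.3 118.8] turn 0.000
```

View pics/s8.png

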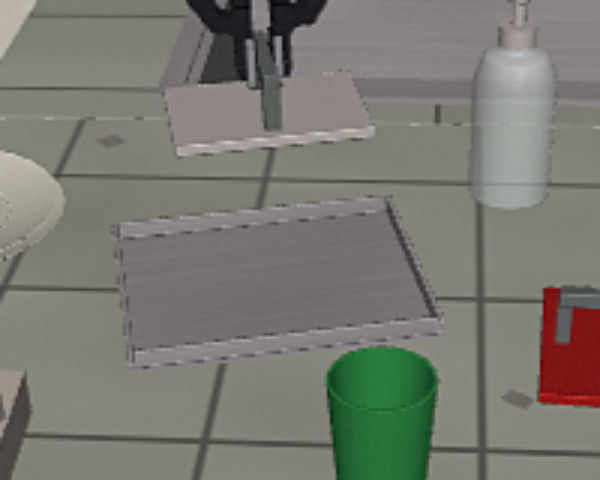

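View pics/sc8.png

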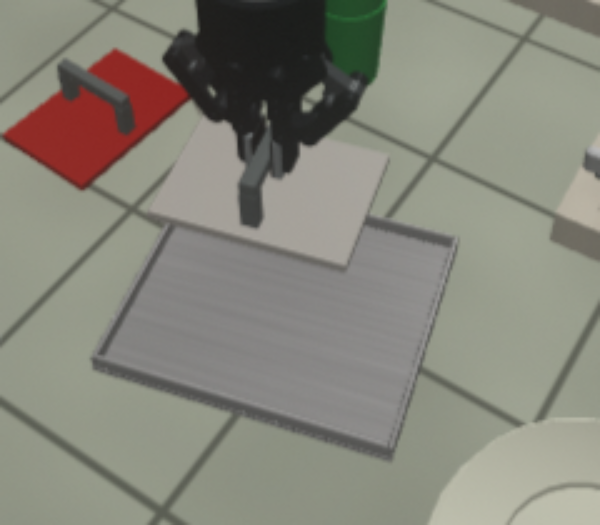

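The cover is aligned above the tray. Lower it gently.

{"op": "drive_tool", "data": {
  "rows": [2,4,30,0,1,2,4,60,0,1,2,4,85,0,1,2,4,105,0,1,2,4,118,0,1]
}}

```text
time: 12.55
eef_pos: [547.9, -255.8, 52.0]
tool_rot: [-1.918, -2.479, 0.014]
ft_force: [-0.4, -0.2, -2.5]
gripper_width: 11.1
```

{"op": "drive_tool", "data": {
  "rows": [0,0,2,0,1,0,0,3,0,1,0,0,3,0,1]
}}

```text
time: 12.85
eef_pos: [548.7, -255.8, 50.2]
tool_rot: [-1.918, -2.481, 0.013]
ft_force: [-0.2, 0.6, -2.3]
gripper_width: 11.0
```

{"op": "drive_tool", "data": {
  "rows": [0,0,4,0,1,0,0,8,0,1,0,0,11,0,1,0,0,14,0,1,0,0,15,0,1]
}}

```text
time: 13.35
eef_pos: [548.3, -255.8, 34.7]
tool_rot: [-1.918, -2.481, 0.013]
ft_force: [0.1, -0.8, -2.7]
gripper_width: 11.3
```

{"op": "drive_tool", "data": {
  "rows": [0,0,1,0,1,0,0,2,0,1,0,0,3,0,1,0,0,3,0,1]
}}

```text
time: 13.75
eef_pos: [548.2, -255.8, 31.6]
tool_rot: [-1.918, -2.48, 0.014]
ft_force: [-0.2, -0.2, -1.8]
gripper_width: 11.6
```

{"op": "drive_tool", "data": {
  "rows": [0,0,0.5,0,1,0,0,1,0,1,0,0,1.5,0,1,0,0,1.5,0,1]
}}

```text
time: 14.15
eef_pos: [548.2, -255.8, 30.1]
tool_rot: [-1.918, -2.48, 0.014]
ft_force: [0.3, -0.2, -2.0]
gripper_width: 11.4
```

{"op": "drive_tool", "data": {
  "rows": [0,0,0.5,0,1,0,0,1,0,1,0,0,1,0,1]
}}

```text
time: 14.45
eef_pos: [548.3, -255.8, 29.9]
tool_rot: [-1.918, -2.481, 0.013]
ft_force: [-1.5, 2.2, 4.9]
gripper_width: 10.9
```

Contact: the vertical force went from -2 to +5 N. Release slowly, then back off.

{"op": "drive_tool", "data": {
  "rows": [0,0,0,0,0.7,0,0,0,0,0.5,0,0,0,0,0.2,0,0,0,0,0,0,0,0,0,0]
}}

```text
time: 14.95
eef_pos: [548.3, -255.8, 29.8]
tool_rot: [-1.918, -2.481, 0.014]
ft_force: [-0.4, 0.6, -0.2]
gripper_width: 42.8
```

{"op": "drive_tool", "data": {
  "rows": [0,0,-10,0,0,0,0,-30,0,0,0,0,-60,0,0,0,0,-100,0,0,0,0,-140,0,0]
}}

```text
time: 15.45
eef_pos: [549.4, -255.2, 171.7]
tool_rot: [-1.918, -2.481, 0.014]
ft_force: [0.4, 0.1, -0.3]
gripper_width: 42.7
```

{"op": "drive_tool", "data": {
  "rows": [20,-20,-20,0,0,40,-50,-30,0,0,60,-80,-30,0,0,90,-110,-30,0,0,120,-130,-30,0,0]
}}

```text
time: 15.95
eef_pos: [391.7, -171.0, 203.7]
tool_rot: [-1.92, -2.48, 0.014]
ft_force: [-0.4, 0.4, 0.1]
gripper_width: 42.4
```

```bash
python3 -c "
from h import *
goal(546.5,-258,50,0.25)
a=env.snapshot('side')[:,:,::-1];b=env.snapshot('scene')[:,:,::-1]
cv2.imwrite('pics/s9.png',a)
cv2.imwrite('pics/sc9.png',b)"
```

```text
t 15.95 pos [ 391.7 -171.   203.7] jaw 0.253 w 42.4 F [-0.4  0.4  0.1] q [-0.59  0.2   1.81 -0.01  1.14 -0.83]
shift [-122.8  129.6  152.5] turn 0.003
```

View pics/s9.png

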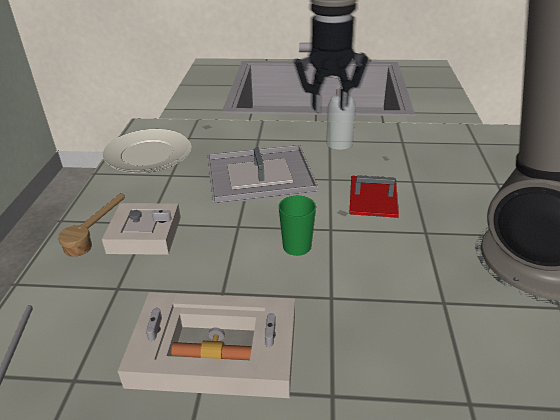

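View pics/sc9.png

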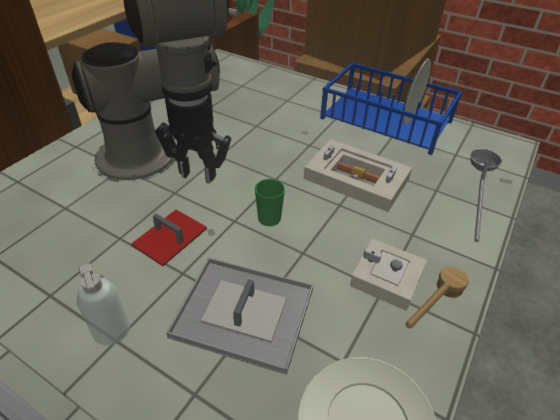

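The cover lies flat, handle up, centred in the tray (scene (245,308)). The hatch is open with the valve visible, and both buttons are turned aside.

{"op": "drive_tool", "data": {
  "rows": [0,0,0,0,0,0,0,0,0,0,0,0,0,0,0]
}}

```text
time: 16.35
eef_pos: [391.3, -169.7, 203.8]
tool_rot: [-1.917, -2.48, 0.013]
ft_force: [0.2, 0.2, -0.6]
gripper_width: 42.9
```

```bash
python3 -c "
from h import *
goal(546.5,-258,50,0.25)
print(env.finish_job())"
```

```text
t 16.35 pos [ 391.3 -169.7  203.8] jaw 0.255 w 42.9 F [ 0.2  0.2 -0.6] q [-0.58  0.19  1.81 -0.01  1.14 -0.83]
shift [-124.6  129.6  152.4] turn 0.005
the job is handed in; nothing more can be done
None
```

The oblong hatch is open, its cover is in the steel tray, and the job was handed in at about 16 s. I gripped each turn button and turned it aside, near to about +1.57 and far to about -1.54. Then I lifted the cover by its handle, lowered it until it touched the tray floor (about 5 N), let go and backed off.

**Last checks:** the last scene and side pictures show:
- the cover flat, handle up and roughly centred in the tray;
- both buttons still crosswise and the valve visible;
- the red look-alike and the square hatch untouched.

The wrist force was about zero, with the gripper well clear. No check failed. The camera position estimates differed by 2–5 mm, which was within the play available, and the button angles are inferred from the jaw angle and the pictures, since the joints can't be read directly.

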